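Clear the tasting rack and re-pin its divider

ROBOT

A 6-joint arm with a two-finger parallel gripper is mounted at the origin on the work surface. World frame = base frame: x ahead of the robot, y to its left, z up, the work surface at z = 0. Lengths are in m, angles in rad, forces in N, time in s.
With the tool pointing down it reaches from about 0.275 to 0.825 m from the base axis. Payload 4.9 kg.
Tool frame: the origin (TCP) lies midway between the tips of the shut fingers; the grasp point (between the pads) lies 19 mm behind it (bot.grip_depth is the distance from the TCP to the grasp point, in m); z points along the fingers, y is the line along which they close (so a half turn about z gives the same grasp; the last joint's range is limited). The gripper opens to 85 mm and grips with 20 to 120 N. Pads are 22 mm wide; open, the fingers measure 114 mm over their backs; the gripper's body (76 mm by 85 mm) begins 54 mm behind the grasp point. The pads swing forward as they close: fully open they stand 13 mm farther back than shut.
Start: joints at [-1.355, 0.326, -0.193, 1.052, 0, 1.437], TCP at [0.189, -0.517, 0.231] pointing down, gripper open.
Joint ranges: [-2.65, 2.65], [-0.97, 1.79], [-1.3, 1.35], [-1.93, 2.1], [-1.47, 1.37], [-3.14, 3.14]. Speed limits (rad/s): [2.57, 2.57, 3.14, 3.14, 3.14, 3.14].

INTERFACE

Orientations are given as a unit quaternion [w, x, y, z].
In Python, from cell import bot gives the robot as it stands. Calls block until the motion is done:
- bot.move_pose(position, orientation): joint-space move of the TCP to a pose.
- bot.move_linear(position, speed=0.15, rotation=None, until_force=None): straight line of the TCP; rotation=None keeps the orientation; speed is the mean speed in m/s. With until_force (N) it stops when the force on the tool has changed by that much, and returns True; else False.
- bot.goto_joints(angles): joint-space move.
- bot.set_gripper(opening, grasp_force=None): opening from 0.0 (shut) to 1.0 (fully open); grasp_force is the grip in N (None keeps the last); returns when the fingers have stopped.
- bot.wait(seconds).
- bot.solve_ik(position, orientation): joint angles nearest the present ones, or None.
- bot.camera(name): name is "side" or "top" or "wrist"; returns the picture (384x512x3 uint8, red, green, blue); there is no depth.
- bot.calibration(name): a dict with "mtx" (3x3 intrinsics, pixels), "extrinsics" (4x4, takes a point from world to camera coordinates); the wrist camera has in their place "hand_eye" (4x4, takes a point from camera to tool coordinates, whose origin is the TCP and whose axes are the flange's). Camera axes: x right, y down, z forward; pixel columns grow to the right and rows downward; lengths in m; the calibration is good to about 2 mm. A picture is of the moment at which its call begins: read the wrist's pose just before it. calibration takes no time and is no camera call.
A pose or a line that the arm cannot do raises bot.PlanningError and nothing moves.
- bot.close_job(): hands the job in; it is judged then, once.
Trained networks look in the newest picture that a camera, given by its name, has taken for a name from the list of things; names that differ only in an ending like _2 or _b are one class to them, and where a whole thing is asked for, a point or a joint stands for the part that bears it (a point fixed in the world has none). Each returns a list of dicts, best first, with "confidence" (0 to 1); they miss things now and then, are a little off and sometimes report something else, mostly with a low value. They report only what shows in the picture. A call takes as long as a camera call. They do not tell look-alikes from the thing itself.
- bot.search_frame(camera, thing): "bbox" ([left, top, width, height] in pixels, round what is visible of it).
Readings, each from a call of its own:
- bot.read_clock(): time.
- bot.read_joint_positions(): joint angles.
- bot.read_joint_vel(): joint speeds.
- bot.read_joint_efforts(): joint torques, N m.
- bot.read_position(): TCP position.
- bot.read_tool_rot(): TCP orientation.
- bot.read_ft_force(): force on the tool from outside, world axes, zero at the start.
- bot.read_moment(): the same for the moment, N m.
- bot.read_gripper_width(): opening from 0.0 (shut) to 1.0 (fully open).
- bot.read_finger_force(): force on a finger pad.
Only numpy, scipy, OpenCV 4.12 (cv2) and the standard library are available. Lean on these libraries where they do the work, as an engineer would, in place of code of your own. Each camera call takes 0.05 s, during which the arm holds its last target. There are 200 camera calls.

TASK

With the scraper block, wipe the three broken slate chips off the bottle rack's board onto the counter (they are sharp: keep the gripper's fingers off them), and stand the scraper back upright on the counter, clear of the board. Then give the bottle more room: pull up the spring-loaded lock knob on the divider's sleeve, slide the sleeve along the tube to the next hole, the one away from the bottle, and let the pin drop fully home. Do not disturb the bottle, the tumbler or the shaker, and finish while still holding the knob in your grip with the pin fully engaged; do not let go at the end.

Things in the scene. Friction and masses are not known exactly. Their poses are not given: they have to be found in the camera images.
- rack: Fixed rack; origin on the counter under its middle; x to its back, y along it to the left. Pale stone board, x -120 (front edge) to 100 mm, y -190 to 190 mm, 18 mm thick. Along y at x = 70 mm a fixed square tube 24 mm wide, 320 mm long, top 52 mm above the counter, on two saddles at y = -150 and 150 mm (58 mm high). Holes in its top, 13 mm wide: y = -80, -40, 0, 40, 80 mm.
- slide (a joint): Steel sleeve, 46 mm along the tube, 40 mm wide, top 59 mm above the counter; lock pin in its middle, a divider fin 8 mm thick at its front (58 mm high, forward to rack x = 17 mm). Value: the pin's y in the rack frame, m; starts at 0 in the middle hole; next holes at -0.04 and +0.04. Friction about 2 N. Locked while the pin is in a hole (1.5 mm play each way).
- plunger (a joint): Lift of the spring-loaded lock pin and its knob, m: 0 = fully home, 10 mm deep in a hole; above 0.010 the pin clears the tube; stop at 0.018. The spring presses it down, about 5 N home, 8 N fully lifted. Pin 10 mm in diameter, round tip: let down within about 3 mm of a hole's middle it drops in, elsewhere it rests on the tube.
- knob: Round black pull knob, 26 mm in diameter and 26 mm high, on top of the lock pin; origin at its centre, 87 mm above the counter when the pin is home; moves with the sleeve and the pin; axes as the rack's. Under it, up to 69 mm above the counter, is only a boss 18 mm in diameter on the sleeve.
- scraper_center (a point): Loose dark wooden scraper block with a rubber sole, standing upright on the counter to the robot's right; origin at its middle, 32 mm above its sole, z up, y along its length, x across. Lower part 24 mm (x) x 110 mm (y) x 22 mm high; on it a grip rib 18 mm (x) x 70 mm (y) from 22 to 64 mm above the sole. About 0.16 kg.
- chip1_center (a point): Loose chip of dark slate about 24 x 18 mm, 8 mm thick, lying flat on the front part of the rack's board; origin at its centre.
- chip2_center (a point): As chip 1, about 27 x 16 mm, 8 mm thick.
- chip3_center (a point): As chip 1, about 20 x 20 mm, 8 mm thick.
- bottle_center (a point): Closed amber bottle, 62 mm in diameter, 190 mm tall, standing on one end of the board (rack x about -15 mm, y about +147 or -147 mm); origin half-way up. Leave alone.
- tumbler_center (a point): Clear glass tumbler, 72 mm across, 85 mm tall, standing on the other end of the board; origin half-way up. Leave alone.
- shaker_center (a point): Steel cocktail shaker, 82 mm across, 190 mm tall, standing on the counter to the left of the rack; origin half-way up. Leave alone.
Mind the look-alikes: they are no part of the job. Leave any green or pink look-alike of the part that bears bottle_center alone. Several things look just like the part that bears scraper_center: the one meant starts farthest to the robot's right.

How it is judged:
By the outcome, as a careful person would: the job done as asked, in the order asked, and still so for the second after the job is handed in, while the arm keeps its last pose, push and grip.
It also fails if it takes over 64 s, if anything falls off the work surface, if the arm or the gripper's body presses on something with over 40 N, if the wrist force passes 120 N, or if a joint passes its speed limit or range.

## Working session

There is one attempt and no reset: what is moved stays moved. The work goes in short steps, each a Python script; the robot and the scene stay as the last script left them, time stands still between calls to the robot, and variables do not carry over. Pictures are saved under pics/ and viewed, at most 13 in all, crops included, and the job is handed in when it is done.

```bash
mkdir -p pics; ls; python3 - <<'E'
from cell import bot
import cv2,numpy as np
for c in("top","side"):
    im=bot.camera(c); cv2.imwrite(f"pics/{c}0.png",cv2.resize(im[:,:,::-1],(800,600)))
    k=bot.calibration(c); print(c,np.round(k["mtx"],1).tolist(),np.round(k["extrinsics"],3).tolist())
    for t in("rack","slide","knob","scraper_center","chip1_center","chip2_center","chip3_center","bottle_center","tumbler_center","shaker_center"):
        print(t,[(np.round(d["bbox"]).astype(int).tolist(),round(d["confidence"],2)) for d in bot.search_frame(c,t)])
print(bot.read_clock(),bot.read_tool_rot(),bot.grip_depth, bot.calibration("wrist"))
E
```

```text
pics
top [[433.6, 0.0, 254.4], [0.0, 433.6, 193.1], [0.0, 0.0, 1.0]] [[0.018, -1.0, 0.016, 0.008], [-0.993, -0.02, -0.115, 0.492], [0.115, -0.013, -0.993, 1.07], [0.0, 0.0, 0.0, 1.0]]
rack [([158, 130, 153, 90], 0.67)]
slide [([223, 127, 19, 36], 0.73)]
knob []
scraper_center [([328, 246, 47, 7], 0.86), ([374, 198, 42, 28], 0.68), ([225, 128, 16, 35], 0.64)]
chip1_center [([249, 188, 5, 9], 0.4)]
chip2_center []
chip3_center [([216, 190, 10, 12], 0.5)]
bottle_center [([130, 239, 39, 26], 0.9), ([182, 241, 25, 28], 0.64), ([157, 155, 29, 33], 0.58)]
tumbler_center [([278, 148, 30, 34], 0.86)]
shaker_center [([70, 150, 48, 33], 0.91)]
side [[479.5, 0.0, 253.8], [0.0, 479.5, 196.6], [0.0, 0.0, 1.0]] [[-0.879, -0.477, 0.008, 0.466], [-0.363, 0.658, -0.66, 0.219], [0.31, -0.583, -0.751, 1.252], [0.0, 0.0, 0.0, 1.0]]
rack [([170, 160, 130, 125], 0.96), ([314, 128, 24, 24], 0.18)]
slide [([202, 187, 27, 21], 0.92)]
knob [([205, 184, 9, 12], 0.68)]
scraper_center [([315, 127, 23, 25], 0.98), ([332, 154, 17, 36], 0.68)]
chip1_center [([256, 209, 9, 9], 0.46)]
chip2_center [([254, 216, 2, 7], 
[... 290 characters left out ...]
0.18)]
shaker_center [([151, 264, 36, 62], 0.68), ([256, 209, 10, 6], 0.62), ([169, 162, 131, 122], 0.39)]
1.1 [ 2.20079478e-05  9.84744503e-01  1.74006505e-01 -3.17144558e-06] 0.0187 {'mtx': array([[317.63376763,   0.        , 261.38074846],
       [  0.        , 317.63376763, 195.22816567],
       [  0.        ,   0.        ,   1.        ]]), 'hand_eye': array([[ 8.44710954e-04, -9.58979812e-01, -2.83473116e-01,
         7.23098931e-02],
       [ 9.99999641e-01,  8.28070936e-04,  1.78526066e-04,
         6.55828988e-04],
       [ 6.35329553e-05, -2.83473165e-01,  9.58980167e-01,
        -1.42375035e-01],
       [ 0.00000000e+00,  0.00000000e+00,  0.00000000e+00,
         1.00000000e+00]])}
```

View pics/top0.png

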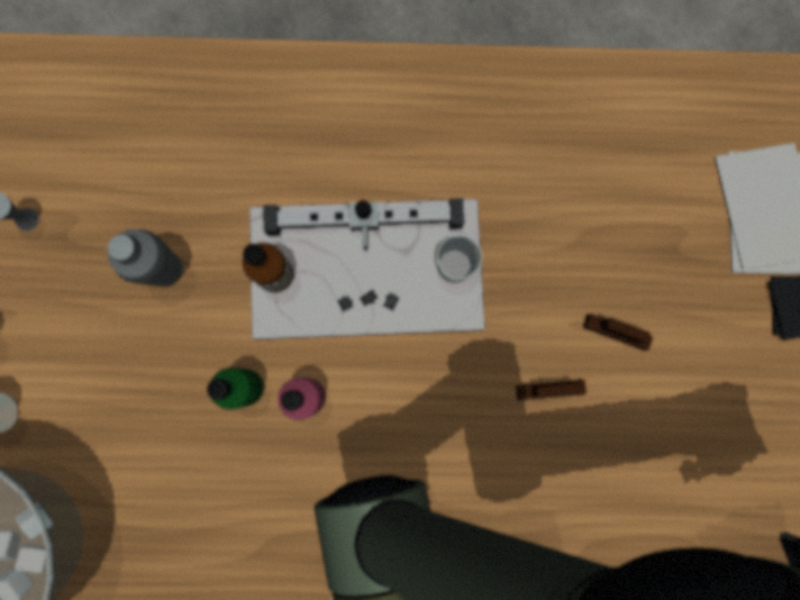

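View pics/side0.png

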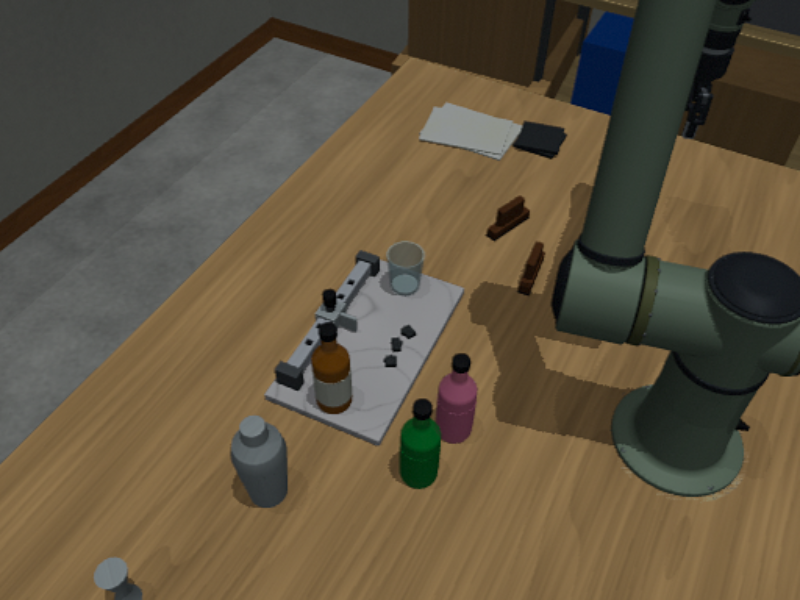

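The top view (800 px) shows the rack board with corners (250,207), (478,199), (484,328) and (253,338), and the knob at (363,210). The amber bottle stands at the left end (265,263), so the free hole is on the right, at rack y = -40 mm. The chips are at (345,303), (369,297) and (391,301).

Scraper candidates are block A at (617,331) and block B at (550,389), with possibly another hidden under the arm. A is farther right. The green and pink bottles at (235,388) and (300,398) are decoys.

```bash
cat > h.py <<'E'
from cell import bot
import cv2,numpy as np
from scipy.spatial.transform import Rotation as R
def cam(c):
    k=bot.calibration(c)
    if c!="wrist": return k["mtx"],k["extrinsics"]
    T=np.eye(4);q=bot.read_tool_rot();T[:3,:3]=R.from_quat(np.roll(q,-1)).as_matrix();T[:3,3]=bot.read_position()
    return k["mtx"],np.linalg.inv(T@k["hand_eye"])
def p2w(c,uv,z,KE=None):
    K,E=KE or cam(c); d=E[:3,:3].T@np.linalg.inv(K)@np.r_[uv,1]; o=-E[:3,:3].T@E[:3,3]
    return o+d*(z-o[2])/d[2]
def w2p(c,P,KE=None):
    K,E=KE or cam(c); q=K@(E[:3,:3]@np.asarray(P,float)+E[:3,3]); return q[:2]/q[2]
def down(yaw):  # tool pointing down, closing axis (tool y) along world yaw direction
    y=np.array([np.cos(yaw),np.sin(yaw),0]);z=np.array([0,0,-1.]);x=np.cross(y,z)
    q=R.from_matrix(np.c_[x,y,z]).as_quat(); return np.roll(q,1)
def save(c,n,crop=None,s=1.5):
    im=bot.camera(c)
    if crop: x,y,w,h=crop; im2=im[y:y+h,x:x+w]
    else: im2=im
    cv2.imwrite("pics/"+n,cv2.resize(im2[:,:,::-1],None,fx=s,fy=s,interpolation=cv2.INTER_CUBIC)); return im
E
python3 - <<'E'
from h import *
f=lambda u,v:((u+.5)*.64-.5,(v+.5)*.64-.5)
for n,u,v,z in [("bl",250,207,.018),("br",478,199,.018),("fr",484,328,.018),("fl",253,338,.018),("knob",363,210,.1),("h80",314,216,.052),("h40",339,216,.052),("h-40",389,213,.052),("h-80",413,213,.052),("c",345,303,.026),("c",369,297,.026),("c",391,301,.026),("A left",588,322,.022),("A right",648,341,.022),("B l",518,394,.022),("B r",584,386,.022)]:
    print(n,np.round(p2w("top",f(u,v),z),3))
print(R.from_quat(np.roll(bot.read_tool_rot(),-1)).as_matrix().round(2), bot.solve_ik([.5,-.3,.25],down(1.2)))
E
```

```text
bl [0.647 0.265 0.018]
br [ 0.669 -0.113  0.018]
fr [ 0.453 -0.124  0.018]
fl [0.429 0.251 0.018]
knob [0.625 0.075 0.1  ]
h80 [0.625 0.155 0.052]
h40 [0.626 0.115 0.052]
h-40 [0.633 0.035 0.052]
h-80 [ 0.634 -0.004  0.052]
c [0.489 0.103 0.026]
c [0.499 0.064 0.026]
c [0.493 0.029 0.026]
A left [ 0.466 -0.294  0.022]
A right [ 0.436 -0.391  0.022]
B l [ 0.347 -0.179  0.022]
B r [ 0.362 -0.286  0.022]
[[ 0.94  0.34  0.  ]
 [ 0.34 -0.94 -0.  ]
 [-0.    0.   -1.  ]] [-0.66698005  0.37697453 -0.069854    1.1239678   0.         -0.29618373]
```

```bash
python3 - <<'E'
from h import *
bot.move_pose([.451,-.343,.22],down(np.radians(-17)))
im=save("top","top1.png",(256,100,256,284),2)
for c in ("top","wrist"):
    if c=="wrist": KE=cam("wrist"); print(KE[1].tolist()); save("wrist","w1.png")
    for t in ("scraper_center",):print(c,[(np.round(d["bbox"]).astype(int).tolist(),round(d["confidence"],2)) for d in bot.search_frame(c,t)])
print(bot.read_clock(),bot.read_position())
E
```

```text
top [([374, 202, 43, 23], 0.8), ([330, 243, 45, 14], 0.6)]
[[0.9558270718281244, -0.2939287682182774, -0.0006985514722604908, -0.5319546269024628], [-0.28168519234815415, -0.916685816487154, 0.2834441148852155, -0.2226654667692583], [-0.08395273177363867, -0.27072678675182127, -0.9589885013715111, 0.31247963789060307], [0.0, 0.0, 0.0, 1.0]]
wrist [([97, 42, 83, 109], 0.73), ([248, 119, 29, 102], 0.55)]
2.5 [ 0.45019719 -0.34403957  0.22003399]
```

View pics/top1.png

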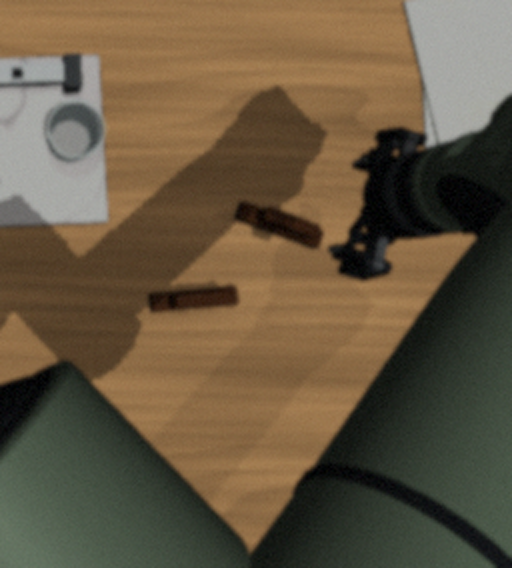

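View pics/w1.png

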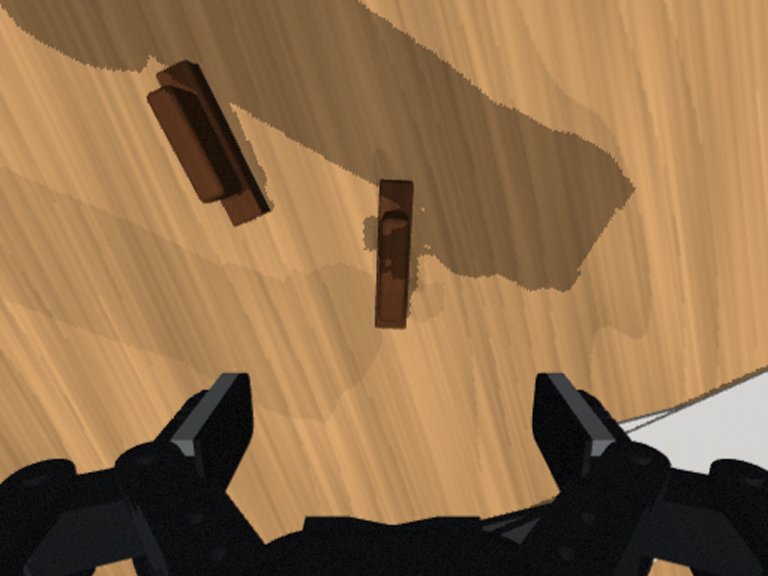

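Block A runs from (396,181) to (390,328) in the wrist view, with its rib on top. Block B, at (210,140), is the other look-alike. A is farther right, and I'll check the side view for any block that was hidden.

```bash
python3 - <<'E'
from h import *
KE=cam("wrist")
f=lambda u,v:((u+.5)/1.5-.5,(v+.5)/1.5-.5)
for n,u,v,z in [("basefar",396,181,.022),("basenear",391,328,.01),("ribfar",395,213,.064),("ribnear",391,321,.064)]:
    print(n,np.round(p2w("wrist",f(u,v),z,KE),4))
for P in [(.2,-.5,0),(.3,-.5,0),(.1,-.5,0),(.45,-.34,0)]: print(P,w2p("top",P).round(),w2p("side",P).round())
save("side","s1.png",(256,0,256,256),2)
print([(np.round(d["bbox"]).astype(int).tolist(),round(d["confidence"],2)) for d in bot.search_frame("side","scraper_center")])
E
```

```text
basefar [ 0.4686 -0.2948  0.022 ]
basenear [ 0.4318 -0.4023  0.01  ]
ribfar [ 0.4628 -0.3108  0.064 ]
ribnear [ 0.4394 -0.3782  0.064 ]
(0.2, -0.5, 0) [456. 313.] [412. 142.]
(0.3, -0.5, 0) [455. 273.] [383. 133.]
(0.1, -0.5, 0) [458. 353.] [441. 152.]
(0.45, -0.34, 0) [392. 213.] [324. 146.]
[([316, 126, 21, 27], 0.77), ([333, 155, 14, 32], 0.76)]
```

View pics/s1.png

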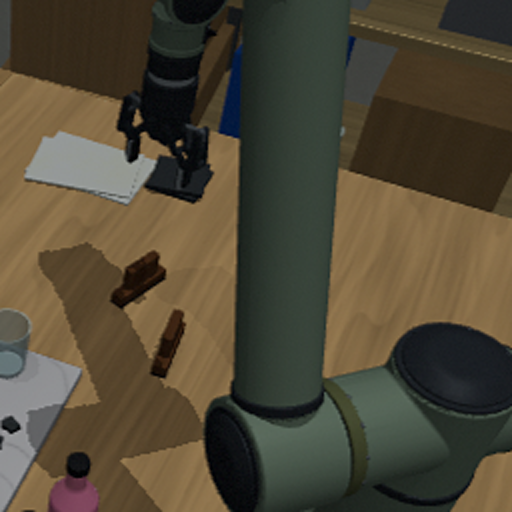

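No other block shows on the right in the side crop, only A at (140,278) and B at (168,343). A is the scraper.

```bash
cat >> h.py <<'E'
O=np.array([.5595,.0705]); TH=0.055
def rk(x,y,z):
    c,s=np.cos(TH),np.sin(TH); return np.r_[O+[c*x-s*y,s*x+c*y],z]
def unrk(P):
    c,s=np.cos(TH),np.sin(TH); d=np.asarray(P)[:2]-O; return np.array([c*d[0]+s*d[1],-s*d[0]+c*d[1]])
E
python3 - <<'E'
from h import *
q=down(np.radians(-19)); bot.set_gripper(.6,60)
bot.move_pose([.451,-.346,.12],q)
print(bot.move_linear([.451,-.346,.028],.12,until_force=8), bot.read_position())
bot.set_gripper(0,60); print(bot.read_gripper_width(),bot.read_finger_force(),bot.read_position())
bot.move_linear([.451,-.346,.16],.2)
print(bot.read_gripper_width(),bot.read_ft_force())
bot.move_pose(rk(-15,0,0)*0+rk(-.015,-.005,.17),down(TH))
KE=cam("wrist"); np.savez("w2.npz",K=KE[0],E=KE[1]); save("wrist","w2.png")
for t in ("chip1_center","knob"):print([(np.round(d["bbox"]).astype(int).tolist(),round(d["confidence"],2)) for d in bot.search_frame("wrist",t)])
for P in [(-.12,-.19,.018),(-.12,.19,.018),(.07,-.04,.052),(.07,.04,.052)]: print(P,(w2p("wrist",rk(*P),KE)*1.5).round())
print(bot.read_clock(),bot.read_position(),bot.read_joint_positions())
E
```

```text
False [ 0.45170131 -0.34661097  0.02897916]
0.20416743514524707 60.391316413879395 [ 0.45128774 -0.34630776  0.02859776]
0.2020359590552518 [ 0.54589481 -0.47549624 -1.00643844]
[([190, 206, 28, 27], 0.61)]
[([353, 172, 44, 43], 0.57)]
(-0.12, -0.19, 0.018) [251. 510.]
(-0.12, 0.19, 0.018) [188. -98.]
(0.07, -0.04, 0.052) [536. 340.]
(0.07, 0.04, 0.052) [549. 201.]
7.3417 [0.54500212 0.06357121 0.16991855] [-1.83383620e-02  3.72378901e-01 -2.90627951e-01  9.07799091e-01
 -1.50173466e-04  1.49932839e+00]
```

View pics/w2.png

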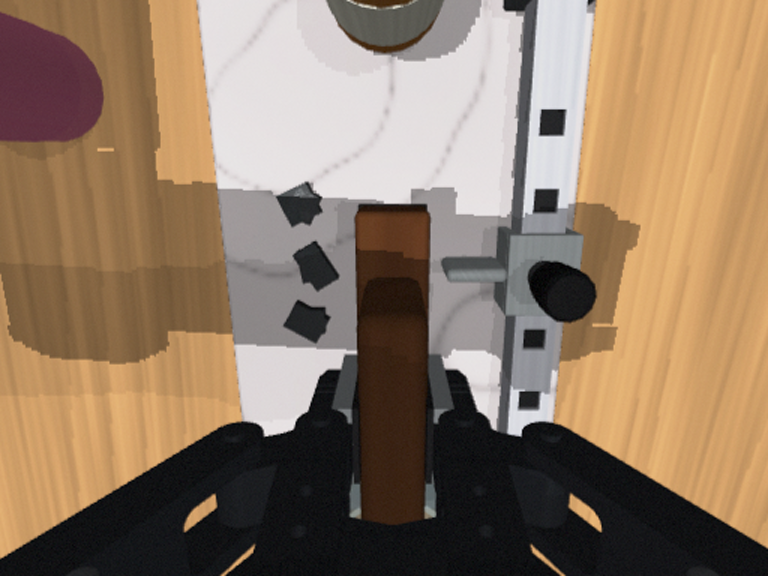

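The wrist view matches the rack model: holes at (534,338) and (545,200), board front edge at about x = 236. The chips are at (300,204), (316,266) and (307,321), and the scraper is held squarely. Next I check their extents against the blade.

```bash
python3 - <<'E'
from h import *
d=np.load("w2.npz");KE=(d["K"],d["E"]); f=lambda u,v:((u+.5)/1.5-.5,(v+.5)/1.5-.5)
for n,u,v,z in [("c1",300,204,.026),("c1top",308,182,.026),("c1back",322,208,.026),("c2",316,266,.026),("c2back",338,272,.026),("c3",307,321,.026),("c3bot",322,342,.026),("bladefarL",358,206,.141+.022),("bladefarR",429,206,.163),("fintip",443,265,.058),("pink",103,95,.15),("pinkbase",50,150,.0),("knob",562,291,.1)]:
    P=p2w("wrist",f(u,v),z,KE); print(n,P.round(3),(unrk(P)*1000).round(1))
E
```

```text
c1 [0.488 0.103 0.026] [-69.3  36.1]
c1top [0.493 0.116 0.026] [-63.9  48.8]
c1back [0.501 0.101 0.026] [-56.3  33.7]
c2 [0.498 0.065 0.026] [-61.5  -1.7]
c2back [0.512 0.062 0.026] [-48.1  -5.5]
c3 [0.493 0.029 0.026] [-68.9 -37.6]
c3bot [0.502 0.015 0.026] [-60. -52.]
bladefarL [0.532 0.119 0.163] [-25.   49.5]
bladefarR [0.554 0.12  0.163] [-3.  49.5]
fintip [0.572 0.078 0.058] [13.2  6.4]
pink [0.449 0.147 0.15 ] [-105.8   82.9]
pinkbase [0.327 0.125 0.   ] [-229.4   67. ]
knob [0.623 0.078 0.1  ] [64.2  3.8]
```

```bash
python3 - <<'E'
from h import *
print("pink",p2w("top",(194.5,255),.095).round(3),p2w("side",(294,253),.095).round(3))
y=-.0015
bot.move_linear(rk(-.019,y,.17),.2)
bot.move_linear(rk(-.019,y,.06),.15)
hit=bot.move_linear(rk(-.019,y,.043),.02,until_force=5)
p=bot.read_position(); z=p[2]; print(hit,p,bot.read_ft_force(),bot.read_clock())
bot.move_linear(rk(-.019,y,max(z,.0455)),.05)
bot.move_linear(rk(-.145,y,max(z,.0455)),.07)
p=bot.read_position();print(p,bot.read_ft_force(),bot.read_gripper_width(),bot.read_clock())
save("side","s2.png",(150,130,200,160),3)
E
```

```text
pink [0.336 0.156 0.095] [0.331 0.158 0.095]
True [0.54048415 0.06798596 0.0466015 ] [-0.51381056  0.28601238  4.59229518] 9.1333
[0.42400529 0.06011359 0.05082064] [ 8.84596139 -3.17342888 22.41613819] 0.20368453128846442 11.3333
```

View pics/s2.png

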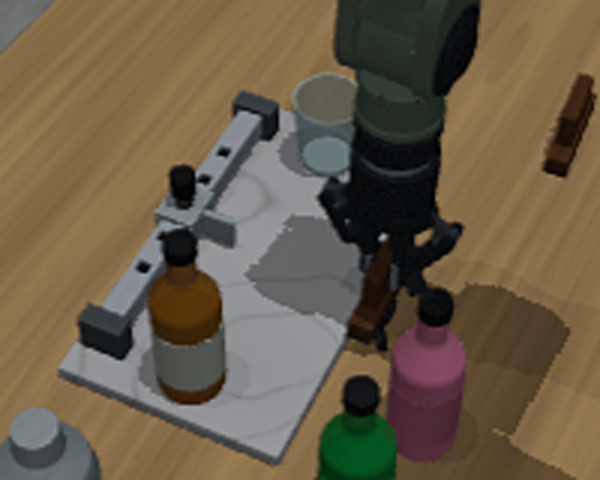

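The board's main area is clear, but the scraper stopped short, about 4 mm high, with 22 N of upward force. A chip is probably wedged under or against it at the front edge. I'll lift and look.

```bash
python3 - <<'E'
from h import *
p=bot.read_position()
bot.move_linear(p+[.004,0,.02],.1)
bot.move_linear(rk(-.06,-.0015,.19),.25)
KE=cam("wrist"); np.savez("w3.npz",K=KE[0],E=KE[1]); save("wrist","w3.png")
print([(np.round(d["bbox"]).astype(int).tolist(),round(d["confidence"],2)) for d in bot.search_frame("wrist","chip1_center")],bot.read_gripper_width(),bot.read_ft_force(),bot.read_clock())
E
```

```text
[([168, 203, 31, 24], 0.67)] 0.19931100249422598 [ 0.51429214 -0.53169244 -1.78669706] 12.6167
```

View pics/w3.png

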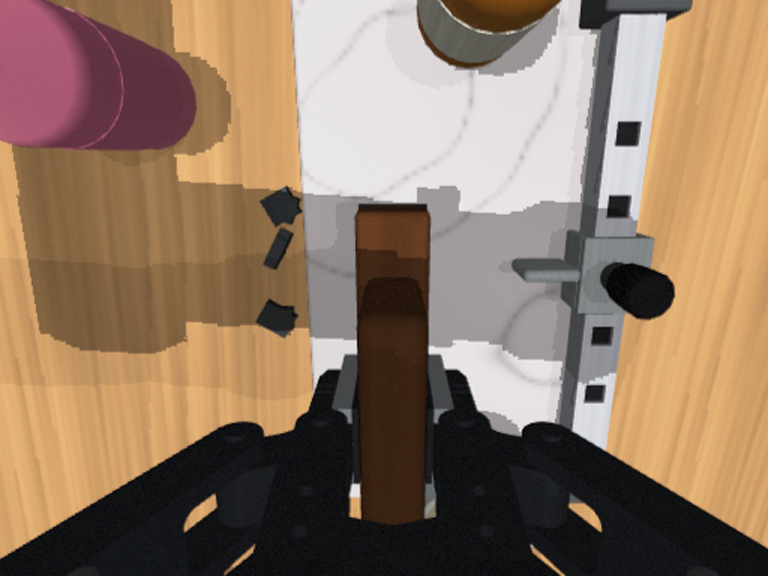

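All three chips lie on the counter, at (282,207), (278,248) and (277,317), just in front of the board edge at u≈305. The blade still sits straight in the grip. Next I set the scraper back down, then hover over the knob.

```bash
python3 - <<'E'
from h import *
q=down(np.radians(-19))
bot.move_pose([.451,-.346,.15],q)
bot.move_linear([.451,-.346,.045],.15)
print(bot.move_linear([.451,-.346,.024],.02,until_force=5),bot.read_position(),bot.read_clock())
bot.set_gripper(.6); bot.wait(.2)
bot.move_linear([.451,-.346,.16],.2)
a=bot.camera("wrist")
bot.set_gripper(.75)
bot.move_pose(rk(.07,0,.17),down(TH+np.pi/2))
KE=cam("wrist"); b=bot.camera("wrist")
r=[(np.round(d["bbox"]).astype(int).tolist(),round(d["confidence"],2)) for d in bot.search_frame("wrist","knob")]
s=bot.camera("side")
print(r,"expect top",w2p("wrist",rk(.07,0,.1),KE),"ctr",w2p("wrist",rk(.07,0,.087),KE),bot.read_clock(),bot.read_position(),bot.read_joint_positions().round(2))
cv2.imwrite("pics/m4.png",np.vstack([np.hstack([cv2.resize(x,(400,300)) for x in (a,b)]),np.hstack([s[90:277,130:380],s[90:277,130:380]*0])[:,:500].repeat(1,0) if 0 else cv2.resize(s[100:250,150:350],(800,300),interpolation=cv2.INTER_AREA) if 0 else np.hstack([cv2.resize(s[100:250,150:350],(400,300)),cv2.resize(s[190:250,220:300],(400,300))])])[:,:,::-1])
E
```

```text
True [ 0.45085421 -0.34581587  0.02857524] 15.7917
[([244, 182, 37, 39], 0.58)] expect top [263.47893067 207.37314554] ctr [263.37711968 201.80670899] 19.3833 [0.62945905 0.07318774 0.17000873] [-0.    0.52 -0.05  1.   -0.   -0.05]
```

View pics/m4.png

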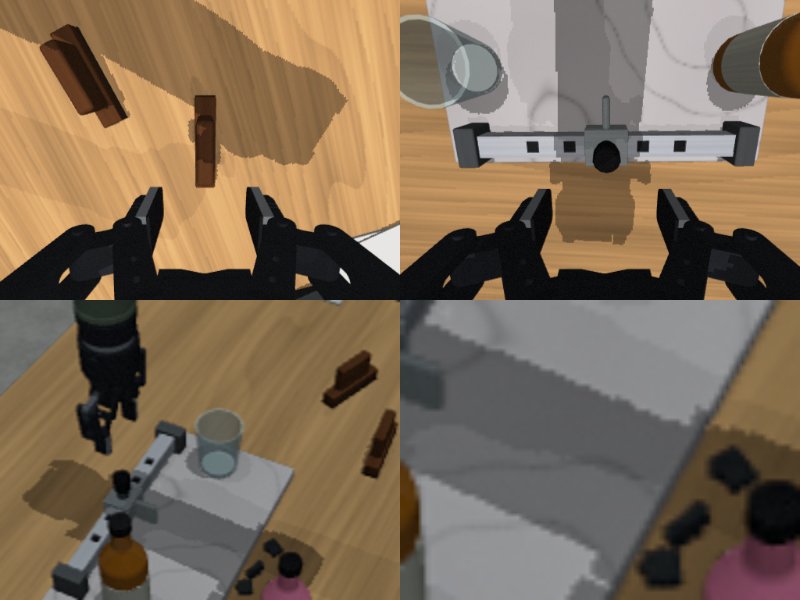

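The scraper stands upright at its old spot, the chips lie off the board, and the knob's bbox centre (262,201) matches the expected (263,202). Next I grip the knob, lift, slide and lower it.

```bash
python3 - <<'E'
from h import *
P=lambda:(bot.read_position()).round(4)
print(bot.move_linear(rk(.07,0,.069),.1,until_force=8),P())
bot.set_gripper(0,60); p0=P(); print("grip",bot.read_gripper_width(),bot.read_finger_force(),p0,unrk(p0))
bot.move_linear(rk(.07,unrk(p0)[1],p0[2]+.0155),.03)
p1=P();print("lift",p1,bot.read_ft_force(),bot.read_gripper_width())
if p1[2]-p0[2]>.012:
    bot.move_linear(rk(.07,unrk(p0)[1]-.04,p0[2]+.0155),.04)
    p2=P();print("slid",p2,unrk(p2)*1000,bot.read_ft_force())
    KE=cam("wrist");save("wrist","w5.png",(130,120,260,130),3)
    for y in (-.03,-.04,-.05,0): print(y,((w2p("wrist",rk(.07-.0,y,.052),KE)-[130,120])*3).round())
print(bot.read_clock())
E
```

```text
False [0.63   0.0744 0.0698]
grip 0.2803659426266952 58.70396822690964 [0.6298 0.0744 0.0698] [7.04080899e-02 2.95518024e-05]
lift [0.6295 0.0744 0.0851] [ 4.07535493  1.36236731 -8.45505892] 0.2781260419360752
slid [0.6319 0.0345 0.0853] [ 70.3115207  -39.92555644] [ 5.23031693  1.43925134 -7.40714514]
-0.03 [446. 319.]
-0.04 [396. 319.]
-0.05 [345. 319.]
0 [598. 320.]
22.8833
```

View pics/w5.png

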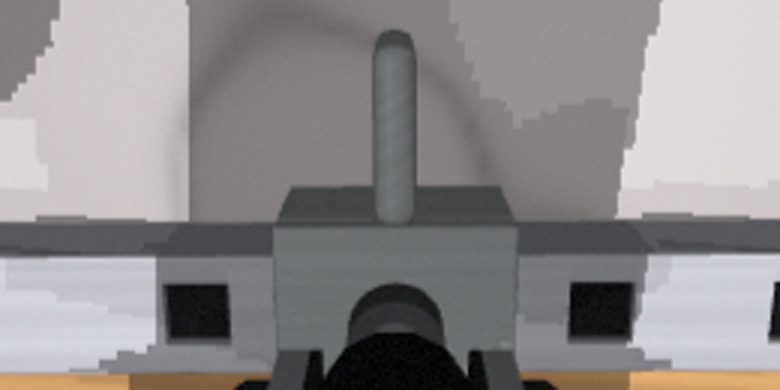

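The sleeve centre (396) sits midway between the holes at 197 and 601, so it is over the -40 mm hole. Lowering.

```bash
python3 - <<'E'
from h import *
bot.move_linear(rk(.07,-.04,.0690),.03); bot.wait(.3)
p=bot.read_position();print(p,unrk(p)*1000,bot.read_ft_force())
bot.move_linear(rk(.07,-.04,.0675),.03); bot.wait(.5)
p=bot.read_position();print(p,unrk(p)*1000,bot.read_ft_force(),bot.read_gripper_width(),bot.read_finger_force(),bot.read_clock())
w=save("wrist","w6.png",(130,120,260,130),1.5);s=bot.camera("side")
a=cv2.imread("pics/w6.png");b=cv2.resize(s[110:270,150:350][:,:,::-1],(500,400));c=np.zeros((600,500,3),np.uint8);c[:195,:390]=a[:195,:390];c[200:]=b;cv2.imwrite("pics/m6.png",c)
E
```

```text
[0.63205749 0.03450535 0.0698234 ] [ 70.46906706 -39.92886829] [1.77801321 1.86666732 6.07105794]
[0.63222808 0.03436509 0.06971931] [ 70.63168895 -40.07829985] [-1.20615736  1.86682972 13.86289106] 0.27762456224296483 61.17883779108524 24.625
```

View pics/m6.png

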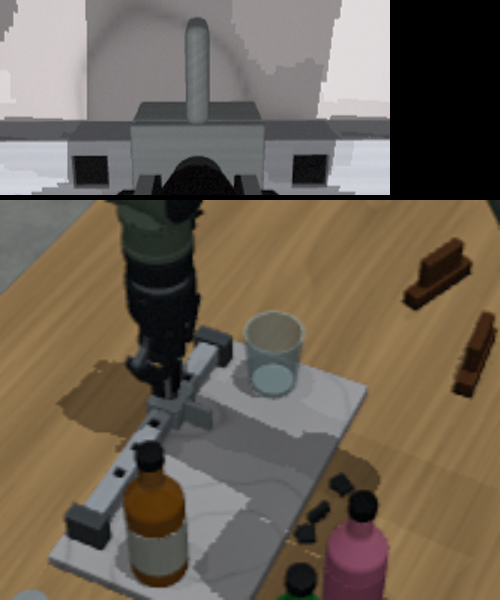

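The TCP is back at the height of the first grip (0.0697 m against 0.0698 m) and holds firm at 14 N. The sleeve is at -40 mm, so the pin is home.

```bash
python3 -c "
from cell import bot
print(bot.close_job())"
```

```text
the job is handed in; nothing more can be done
None
```

The job is handed in at about 25 s: all three chips are on the counter, the scraper stands upright at its old spot, and the sleeve is locked in the -40 mm hole, away from the bottle, with the knob still gripped.

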